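Start the label check and show a cartridge to the inspection camera

ROBOT

A 6-joint arm with a two-finger parallel gripper is mounted at the origin on a cart in front of the work surface, level with it; the furniture and walls round the work are solid. World frame = base frame: x ahead of the robot, y to its left, z up, the work surface at z = 0. Lengths are in m, angles in rad, forces in N, time in s.
With the tool pointing down it reaches from about 0.3 to 0.875 m from the base axis. Payload 6.4 kg.
Tool frame: the origin (TCP) lies midway between the tips of the shut fingers; the grasp point (between the pads) lies 19 mm behind it (manip.tcp_to_grasp is the distance from the TCP to the grasp point, in m); z points along the fingers, y is the line along which they close (so a half turn about z gives the same grasp; the last joint's range is limited). The gripper opens to 85 mm and grips with 20 to 120 N. Pads are 22 mm wide; open, the fingers measure 114 mm over their backs; the gripper's body (76 mm by 85 mm) begins 54 mm behind the grasp point. The pads swing forward as they close: fully open they stand 13 mm farther back than shut.
Start: joints at [-1.433, 0.181, 1.607, -0, 1.354, -0.206], TCP at [0.194, -0.541, 0.231] pointing down, gripper open.
Joint ranges: [-2.99, 2.99], [-0.89, 2.07], [0.3, 2.58], [-1.14, 4.28], [0, 2.63], [-3.12, 3.12]. Speed limits (rad/s): [2.57, 2.57, 3.01, 3.14, 3.14, 3.14].

INTERFACE

Orientations are given as a unit quaternion [x, y, z, w].
In Python, from plant import manip, cams, ticket gives the robot as it stands.
- The arm moves only by the tool servo_tool, never from a script. Its arguments are lists of equal length, an entry for each row: "gripper": the finger opening in m, from 0 to 0.0854; "delta_pos": the shift along the tool's x, y, z in m, a list of three; "spin": the turn about the tool's z in units of 10 degrees (1.0 is 10 degrees). A call has 1 to 10 rows; each row is the pose to reach, as a shift and turn from the pose commanded when the call began, along the tool's axes at that moment; what a row does not reach only later rows make up. A row lasts 1/8 s, in which the tool goes at most 62.5 mm and 10.7 degrees, less where a joint would pass 70% of its speed; a pose out of reach is approached as far as the arm can. A call with a gripper value outside its range is refused whole. The fingers move at their own pace and stop on an object; the grip force is fixed at half the most. Time passes only in rows, so rows that repeat a pose let the fingers close. It gives the time, the measured TCP pose, the force, the opening and the grip force at its end, in the units of the state.
- manip.get_state(): the state, without advancing time (a new reading comes with each control period).
- cams.camera(name): name is "scene" or "top" or "wrist"; returns the picture (420x560x3 uint8, blue, green, red); there is no depth.
- cams.calibration(name): a dict with "fx", "fy", "cx", "cy" (pixels), "distortion" ([k1, k2, p1, p2, k3] as OpenCV has them; the pictures are not rectified), "pose" (4x4, takes a point from camera to world coordinates). Camera axes: x right, y up, looking along -z (the intrinsics and any distortion apply to the point x, -y, -z); pixel columns grow to the right and rows downward; lengths in m; the calibration is good to about 2 mm. A picture is of the moment at which its call begins: read the wrist's pose just before it. calibration takes no time and is no camera call; for the wrist camera it gives the pose at the moment of the call.
- ticket.sign_off(): hands the job in; it is judged then, once.
The state is a dict: "time_s": time; "joint_positions": joint angles; "qd": joint speeds; "joint_efforts": joint torques, N m; "eef_pos": TCP position; "orientation": TCP orientation; "force": force on the tool from outside, world axes, zero at the start; "torque": the same for the moment, N m; "grip_width": finger opening in m; "grip_force": force on a finger pad.
Only numpy, scipy, OpenCV 4.12 (cv2) and the standard library are available. Lean on these libraries where they do the work, as an engineer would, in place of code of your own. Each camera call takes 0.05 s, during which the arm holds its last target. There are 200 camera calls.

TASK

Start the label check by pressing the yellow bench pedal fully down to its stop for a moment and letting it come back up; then take the green-capped cartridge out of the blue carrier and show its label to the inspection camera: hold it in the air with the label centred about 120 mm in front of the lens, square to the camera's downward-tilted line of sight, cap end up. Finish while still holding it there steadily in the gripper; leave the other cartridges and the two specimen cups where they are and do not bump the camera or its stand.

Things in the scene. Friction and masses are not known exactly. Their poses are not given: they have to be found in the camera images.
- pedal (a joint): Angle of the spring pedal: 0 up (at rest), 0.22 rad fully down on its stop; grows as the free end is pressed down. The spring returns it. Pressed at the pad point it needs about 3 N to start moving and about 8 N to be held at the stop, which is solid.
- pedal_base: Grey fixed base plate of the bench pedal, 130 x 90 mm, 8 mm thick; origin at the centre of its underside. Its +x points to the pedal's hinge (hinge line along y, 48 mm along +x from the origin, 30 mm above the bench); the free end of the yellow pedal plate (106 x 68 x 6 mm, black ribbed rubber pad on top) points to -x, towards the robot.
- pedal_pad (a point): Point on top of the pedal's rubber pad where it is best pressed straight down, on its centre line, 85 mm from the hinge. It is about 54 mm above the bench with the pedal up and about 18 mm lower, 36 mm above the bench, with the pedal at its stop.
- carrier: Blue fixed carrier, 214 x 54 mm, with three shallow pockets in a row along its x, 70 mm apart. Origin at the centre of its underside. Pocket floors lie 4 mm and pocket walls 16 mm above the bench; pockets have about 2 mm play. A tall fixed analyser stands behind it and the pedal, its front about 0.64 m ahead of the robot: keep nearer than that when swinging across.
- green_cartridge: Test cartridge with the GREEN cap, standing in one of the three pockets (which one varies): white box 44 mm along x, 38 mm along y, 57 mm tall, 62 mm with its closed cap; about 60 g. Origin under its centre, z up through the cap. The label is on its -x face; a small cap tab juts out over it. Grip it from above across its y (38 mm), pads about 42 mm above its underside; that leaves the label free.
- label (a point): Centre of the label face of the green-capped cartridge: 22 mm along -x and 30 mm up from its origin.
- back (a point): Centre of the rear face of the green-capped cartridge: 22 mm along +x and 30 mm up from its origin.
- orange_cartridge_1: An identical cartridge with an orange cap in another pocket; leave it. Origin under its centre.
- orange_cartridge_2: The other identical cartridge with an orange cap in another pocket; leave it. Origin under its centre.
- stand: Fixed stand of the inspection camera: grey base plate 110 x 110 x 12 mm and a steel post 207 mm tall; origin on the bench, +x (level) is the compass direction in which the camera looks. The lens is 30 mm along +x from the origin, 165 mm above the bench; the post stands 55 mm along -x and the rear of the camera, the highest part, reaches 215 mm.
- camera: Blue camera with a black lens in a white ring light (64 mm across), fixed on the stand. Origin at the centre of the lens front; +x is its line of sight, 0.35 rad (20 degrees) downward; y level; z up in its picture. Rightly presented, the cartridge has its x, y, z axes parallel to the camera's: label (-x) facing the lens, cap leaning 20 degrees away from the camera.
- focus (a point): Focus point: 120 mm straight in front of the lens along the camera's +x, about 124 mm above the bench. The label's centre belongs here.
- red_cup: Specimen cup with a red lid, 61 mm wide, 67 mm tall, on the bench; leave it. Origin under its centre.
- blue_cup: Specimen cup with a blue lid, 61 mm wide, 67 mm tall, on the bench; leave it. Origin under its centre.
Not all that is in view belongs to the job. There is more than one size of the green_cartridge; the one meant has the size given above.

How it is judged:
By the outcome, as a careful person would: the job done as asked, in the order asked, and still so for the second after the job is handed in, while the arm keeps its last pose, push and grip.
It also fails if it takes over 51 s, if anything falls off the work surface, if the arm or the gripper's body presses on something with over 40 N, if the wrist force passes 120 N, or if a joint passes its speed limit or range.

## Working session

There is one attempt and no reset: what is moved stays moved. The work goes in short steps, Python scripts to look and compute and a tool call to move; the robot and the scene stay as the last step left them, time stands still between calls to the robot, and variables do not carry over. Pictures are saved under pics/ and viewed, at most 10 in all, crops included, and the job is handed in when it is done.

Besides the shell and the picture viewer there is one more tool, called after ">>>" as name(argument=value, ...) on one line, values as JSON. servo_tool: Moves the arm, as the interface text tells. Its arguments: {"type":"object","properties":{"gripper":{"type":"array","items":{"type":"number"}},"delta_pos":{"type":"array","items":{"type":"array","items":{"type":"number"}}},"spin":{"type":"array","items":{"type":"number"}}},"required":["gripper","delta_pos","spin"]}

```bash
mkdir -p pics; ls; python3 - <<'E'
from plant import manip,cams
import cv2,numpy as np
s=manip.get_state();print(s)
for n in("scene","top"):
    c=cams.calibration(n);print(n,{k:np.round(v,4).tolist() for k,v in c.items()})
    cv2.imwrite(f"pics/{n}0.png",cams.camera(n))
E
```

```text
pics
{'time_s': 0.0, 'joint_positions': array([-1.43332280e+00,  1.81516022e-01,  1.60799655e+00, -2.69676162e-05,
        1.35378820e+00, -2.06302191e-01]), 'qd': array([ 0.0007696 , -0.00069265, -0.00075893, -0.00024811,  0.00032141,
        0.00055679]), 'joint_efforts': array([ 5.30362249e-04, -4.44876409e+01, -3.51330435e+01, -1.99428164e-04,
        9.20821389e-03,  1.30756419e-05]), 'eef_pos': array([ 0.19373168, -0.54080411,  0.23040375]), 'orientation': array([ 9.85262760e-01,  1.71045502e-01,  1.62289005e-05, -8.54009540e-04]), 'force': array([-0.37215957,  0.64456585,  0.70849487]), 'torque': array([ 0.00277271, -0.02453123,  0.03046912]), 'grip_force': 0.0, 'grip_width': 0.08573762588957218}
scene {'fx': 539.0739, 'fy': 539.0739, 'cx': 279.4573, 'cy': 208.0274, 'distortion': [-0.0218, 0.0, 0.0, 0.0, 0.0], 'pose': [[-0.5231, 0.4338, -0.7336, -0.5036], [-0.8522, -0.2628, 0.4523, 0.6997], [0.0034, 0.8618, 0.5072, 0.8307], [0.0, 0.0, 0.0, 1.0]]}
top {'fx': 430.8097, 'fy': 430.8097, 'cx': 280.6867, 'cy': 201.837, 'distortion': [-0.0063, 0.0, 0.0, 0.0, 0.0], 'pose': [[-0.0043, 0.9964, -0.0847, 0.4339], [-1.0, -0.0045, -0.0023, 0.0381], [-0.0027, 0.0847, 0.9964, 1.4606], [0.0, 0.0, 0.0, 1.0]]}
```

View pics/scene0.png

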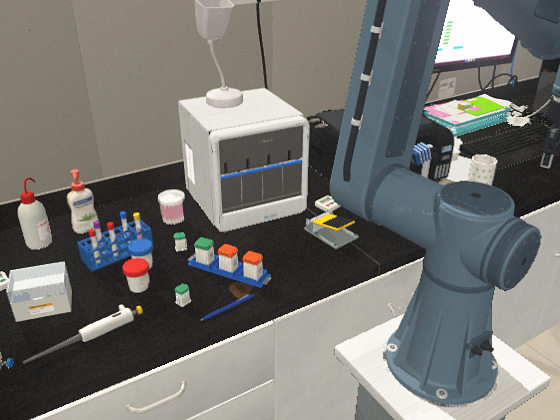

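View pics/top0.png

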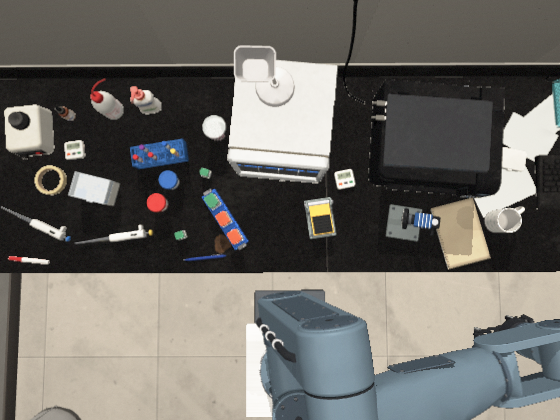

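Green candidates: in the carrier at scene (204,245)/top (212,200) – full size, chosen; loose small ones at scene (180,240)/top (205,172) and scene (182,293)/top (181,235) are decoys. The pedal is at top (320,215), and the camera stand appears at top (405,222). I'll check these in one close crop mosaic.

```bash
python3 - <<'E'
import cv2,numpy as np
t=cv2.imread("pics/top0.png")
a=cv2.resize(t[160:260,160:260],(400,400),interpolation=cv2.INTER_CUBIC)
b=cv2.resize(t[185:285,360:460],(400,400),interpolation=cv2.INTER_CUBIC)
c=cv2.resize(t[185:235,290:350],(400,200*5//3//1)[:2],interpolation=cv2.INTER_CUBIC)
cv2.imwrite("pics/crop1.png",np.hstack([a,b]))
E
```

```text
(no output)
```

View pics/crop1.png

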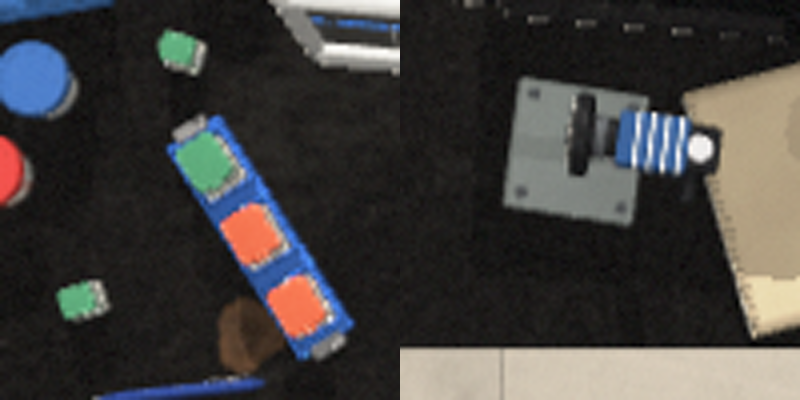

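The chosen green cartridge sits at the upper-left end pocket of the carrier, crop (207,160); the loose ones are clearly smaller. The stand base is at crop (575,150), the ring light at (580,135) and the post at (700,147), so the camera looks to image-left (+y).

```bash
cat > h.py <<'E'
from plant import manip,cams
import cv2,numpy as np
def rays(n,uv,cal=None):
    c=cal or cams.calibration(n);K=np.array([[c['fx'],0,c['cx']],[0,c['fy'],c['cy']],[0,0,1]])
    p=cv2.undistortPoints(np.float64(uv).reshape(-1,1,2),K,np.float64(c['distortion'])).reshape(-1,2)
    P=np.array(c['pose']);return P[:3,3],np.c_[p[:,0],-p[:,1],-np.ones(len(p))]@P[:3,:3].T
def onz(n,uv,z,cal=None):
    o,d=rays(n,uv,cal);return (o+d*((z-o[2])/d[:,2])[:,None])[:,:2]
def proj(n,X,cal=None):
    c=cal or cams.calibration(n);K=np.array([[c['fx'],0,c['cx']],[0,c['fy'],c['cy']],[0,0,1]])
    P=np.linalg.inv(np.array(c['pose']));q=np.atleast_2d(X)@P[:3,:3].T+P[:3,3]
    q=q*[1,-1,-1];return cv2.projectPoints(q,np.zeros(3),np.zeros(3),K,np.float64(c['distortion']))[0].reshape(-1,2)
def blobs(img,lo,hi,box,amin=15):
    x0,y0,x1,y1=box;m=cv2.inRange(cv2.cvtColor(img[y0:y1,x0:x1],cv2.COLOR_BGR2HSV),np.array(lo),np.array(hi))
    cs=[c+[x0,y0] for c in cv2.findContours(m,cv2.RETR_EXTERNAL,cv2.CHAIN_APPROX_NONE)[0] if cv2.contourArea(c)>=amin]
    return sorted(cs,key=cv2.contourArea,reverse=True)
def rect(xy):
    r=cv2.minAreaRect(np.float32(xy*1000));return np.round(r[0],1),np.round(r[1],1),round(r[2],1)
E
python3 - <<'E'
from h import *
t=cv2.imread("pics/top0.png")
def show(nm,lo,hi,box,z,k=3,amin=15):
    for c in blobs(t,lo,hi,box,amin)[:k]: print(nm,cv2.boundingRect(c),rect(onz("top",c[:,0],z)))
show("green",(60,80,60),(85,255,255),(160,160,260,260),.062)
show("orange",(3,130,120),(14,255,255),(190,180,260,260),.062)
show("carrier",(105,130,60),(125,255,255),(195,185,255,252),.016)
show("yellow",(18,120,100),(35,255,255),(295,190,345,245),.05)
show("pedalgrey",(0,0,60),(180,70,200),(295,192,345,245),.008)
show("stand",(60,0,60),(140,60,200),(380,195,422,250),.012)
show("stand any",(0,0,60),(180,90,200),(380,195,422,250),.012)
print("post",onz("top",[[360+300/4,185+147/4]],.207))
c=cv2.resize(t[190:240,285:345],None,fx=8,fy=8,interpolation=cv2.INTER_CUBIC)
cv2.imwrite("pics/ped.png",c)
E
```

```text
green (204, 193, 14, 15) (array([559. , 269.1]), array([42.9, 32.4]), 33.9)
green (174, 230, 10, 10) (array([447.8, 373.5]), array([23.6, 27.9]), 21.6)
green (200, 167, 9, 9) (array([654.5, 293.6]), array([27.4, 23.2]), 75.6)
orange (216, 212, 14, 14) (array([499.5, 231.3]), array([41.7, 34.1]), 33.7)
orange (227, 230, 14, 14) (array([440.4, 193.2]), array([43.2, 33.6]), 30.0)
carrier (201, 189, 48, 61) (array([500.8, 229.9]), array([215.8,  56.3]), 32.8)
yellow (309, 204, 25, 31) (array([496.5, -90.1]), array([95.3, 67.8]), 7.9)
pedalgrey (304, 192, 33, 47) (array([512.2, -92.6]), array([148.3, 100.2]), 8.6)
stand (386, 205, 36, 37) (array([ 485.6, -369.8]), array([109.8, 111. ]), 81.6)
stand any (386, 204, 36, 38) (array([ 486.2, -370.3]), array([110.8, 111.3]), 80.7)
post [[ 0.48031683 -0.40749363]]
```

View pics/ped.png

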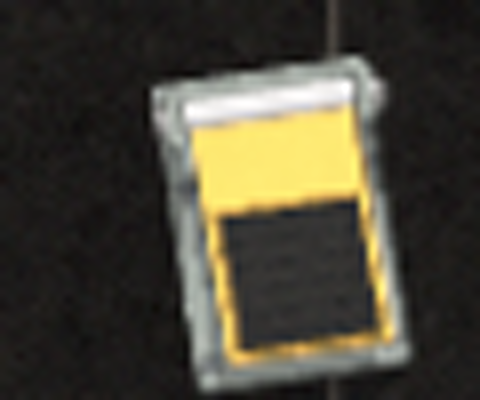

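The pedal picture shows the yellow plate with its black pad centred at crop (305,275), hinge at the top and free end at about (310,358); the base's near edge is at (305,372).

```bash
cat >> h.py <<'E'
from scipy.spatial.transform import Rotation as Ro
def go(X,az):
    "print tool-axis delta and spin from the present pose to TCP X (m), tool-x azimuth az (deg)"
    s=manip.get_state();R=Ro.from_quat(s['orientation']).as_matrix()
    a=np.degrees(np.arctan2(R[1,0],R[0,0]))
    print("t",round(s['time_s'],2),"pos",np.round(s['eef_pos'],4),"az",round(a,2),"F",np.round(s['force'],1),"w",round(s['grip_width'],4))
    print("delta",np.round(R.T@(np.array(X)-s['eef_pos']),4),"spin",round(((a-az+180)%360-180)/10,3))
E
python3 - <<'E'
from h import *
e=onz("top",[[285+305/8,190+372/8]],.008)[0];f=onz("top",[[285+310/8,190+358/8]],.052)[0]
p=onz("top",[[285+305/8,190+275/8]],.054)[0]
u=np.array([np.cos(np.radians(7.9)),np.sin(np.radians(7.9))])
print("base edge",e,"pad est",e+u*.031,"free end",f,"padcentre",p)
h=onz("top",[[285+270/8,190+100/8]],.035)[0];print("hinge cover mid",h,h-u*.083)
go([.470,-.094,.12],8)
E
```

```text
base edge [ 0.43983865 -0.10057654] pad est [ 0.47054445 -0.09631576] free end [ 0.44533496 -0.09848373] padcentre [ 0.47907021 -0.09667834]
hinge cover mid [ 0.55230554 -0.08488888] [ 0.47009326 -0.09629677]
t 0.1 pos [ 0.1937 -0.5409  0.2305] az 19.7 F [ 0.6  0.5 -0.4] w 0.0856
delta [ 0.4107 -0.3275  0.1111] spin 1.17
```

>>> servo_tool(gripper=[0, 0, 0, 0, 0, 0, 0, 0, 0, 0], delta_pos=[[0.41, -0.329, 0.1], [0.41, -0.329, 0.1], [0.41, -0.329, 0.1], [0.41, -0.329, 0.1], [0.41, -0.329, 0.1], [0.41, -0.329, 0.1], [0.41, -0.329, 0.1], [0.41, -0.329, 0.1], [0.41, -0.329, 0.1], [0.41, -0.329, 0.1]], spin=[1.2, 1.2, 1.2, 1.2, 1.2, 1.2, 1.2, 1.2, 1.2, 1.2])

```text
time_s: 1.35
eef_pos: [0.4689, -0.0911, 0.1303]
orientation: [0.998, 0.069, -0.001, -0.001]
force: [-0.9, -0.9, -0.4]
grip_width: -0.0001
grip_force: 0.0
```

```bash
python3 - <<'E'
from h import *
go([.4705,-.0955,.07],8)
cv2.imwrite("pics/w1.png",cams.camera("wrist"));cv2.imwrite("pics/s1.png",cams.camera("scene"))
print(proj("wrist",[[.4705,-.0955,.054]]))
E
```

```text
t 1.35 pos [ 0.4689 -0.0911  0.1303] az 7.93 F [-0.9 -0.9 -0.4] w -0.0001
delta [0.0011 0.0046 0.0603] spin -0.007
[[286.74436974 217.31734178]]
```

View pics/w1.png

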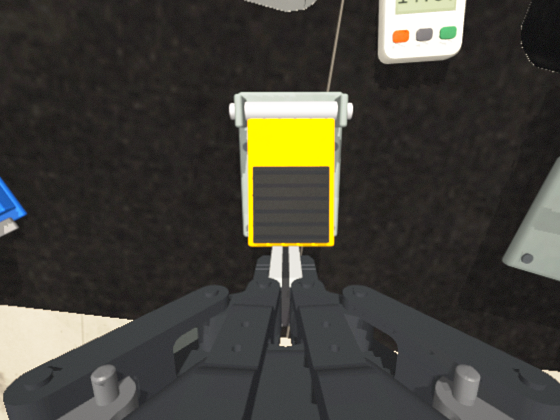

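The wrist picture shows the pad centred at (291,205), which is about 3 mm further to -y than my estimate. I'll press there.

>>> servo_tool(gripper=[0, 0, 0, 0, 0, 0, 0, 0], delta_pos=[[0.001, 0.007, 0.05], [0.001, 0.007, 0.072], [0.001, 0.007, 0.082], [0.001, 0.007, 0.089], [0.001, 0.007, 0.094], [0.001, 0.007, 0.097], [0.001, 0.007, 0.097], [0.001, 0.007, 0.097]], spin=[0, 0, 0, 0, 0, 0, 0, 0])

```text
time_s: 2.45
eef_pos: [0.4707, -0.1013, 0.0359]
orientation: [0.998, 0.067, -0.0, 0.001]
force: [-8.0, 0.0, 11.0]
grip_width: -0.0001
grip_force: 5.6
```

```bash
python3 - <<'E'
from h import *
go([.4705,-.0975,.03],8)
cv2.imwrite("pics/s2.png",cams.camera("scene"))
E
```

```text
t 2.45 pos [ 0.4707 -0.1013  0.0359] az 7.69 F [-8.  0. 11.] w -0.0001
delta [ 0.0003 -0.0038  0.0059] spin -0.031
```

>>> servo_tool(gripper=[0, 0, 0, 0], delta_pos=[[0, 0, 0.003], [0, 0, 0.004], [0, 0, 0.004], [0, 0, 0.004]], spin=[0, 0, 0, 0])

```text
time_s: 3.0
eef_pos: [0.4709, -0.1014, 0.0346]
orientation: [0.998, 0.067, -0.001, 0.001]
force: [-20.4, 3.2, 43.2]
grip_width: -0.0001
grip_force: 22.0
```

>>> servo_tool(gripper=[0, 0, 0, 0, 0], delta_pos=[[0, 0, -0.03], [0, 0, -0.09], [0, 0, -0.14], [0, 0, -0.14], [0, 0, -0.14]], spin=[0, 0, 0, 0, 0])

```text
time_s: 3.62
eef_pos: [0.4708, -0.1005, 0.1704]
orientation: [0.998, 0.067, 0.0, 0.0]
force: [-0.8, -0.6, -0.4]
grip_width: 0.0002
grip_force: 0.0
```

```bash
python3 - <<'E'
from h import *
u=np.array([np.cos(np.radians(32.8)),np.sin(np.radians(32.8))])
go([.5596-.03*u[0],.268-.03*u[1],.18],32.8)
E
```

```text
t 3.62 pos [ 0.4708 -0.1005  0.1704] az 7.68 F [-0.8 -0.6 -0.4] w 0.0002
delta [ 0.11   -0.3406 -0.0096] spin -2.512
```

>>> servo_tool(gripper=[0.085, 0.085, 0.085, 0.085, 0.085, 0.085, 0.085, 0.085], delta_pos=[[0.11, -0.34, -0.01], [0.11, -0.34, -0.01], [0.11, -0.34, -0.01], [0.11, -0.34, -0.01], [0.11, -0.34, -0.01], [0.11, -0.34, -0.01], [0.11, -0.34, -0.01], [0.11, -0.34, -0.01]], spin=[-2.5, -2.5, -2.5, -2.5, -2.5, -2.5, -2.5, -2.5])

```text
time_s: 4.62
eef_pos: [0.5332, 0.2508, 0.1783]
orientation: [0.96, 0.282, -0.002, 0.0]
force: [-0.3, 0.1, -0.0]
grip_width: 0.0849
grip_force: 0.0
```

```bash
python3 - <<'E'
from h import *
cal=cams.calibration("wrist");w=cams.camera("wrist");cv2.imwrite("pics/w2.png",w)
for c in blobs(w,(50,80,50),(88,255,255),(0,0,560,420),300): print(cv2.boundingRect(c),rect(onz("wrist",c[:,0],.066,cal)))
cv2.imwrite("pics/s3.png",cams.camera("scene"))
go([.5596,.268,.027],32.8)
E
```

```text
(263, 148, 41, 51) (array([558. , 268.2]), array([43.6, 34.7]), 33.7)
(298, 34, 40, 44) (array([649.9, 296.1]), array([28. , 22.8]), 74.8)
(113, 190, 33, 30) (array([460.3, 368.1]), array([24.5, 27.7]), 18.6)
t 4.72 pos [0.5338 0.2502 0.1792] az 32.62 F [-0.6  0.2  0.1] w 0.0854
delta [ 0.0316 -0.001   0.1521] spin -0.018
```

View pics/w2.png

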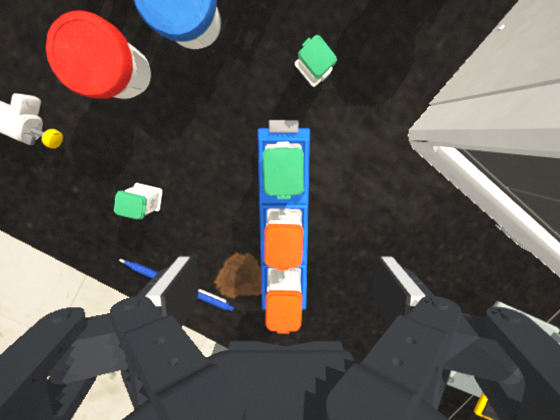

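The tab (bulge at (284,197)) points to tool -x, so the label faces tool -x and cartridge +x equals tool x. The cartridge stands in the far end pocket, clear for the fingers.

>>> servo_tool(gripper=[0.07, 0.07, 0.07, 0.07, 0.07, 0.07, 0.07, 0.07], delta_pos=[[0.0315, -0.001, 0.02], [0.0315, -0.001, 0.07], [0.0315, -0.001, 0.12], [0.0315, -0.001, 0.15], [0.0315, -0.001, 0.154], [0.0315, -0.001, 0.154], [0.0315, -0.001, 0.154], [0.0315, -0.001, 0.154]], spin=[0, 0, 0, 0, 0, 0, 0, 0])

```text
time_s: 5.72
eef_pos: [0.5614, 0.2696, 0.028]
orientation: [0.96, 0.281, 0.001, 0.0]
force: [0.6, -0.1, 0.3]
grip_width: 0.0701
grip_force: 0.0
```

>>> servo_tool(gripper=[0.03, 0.03, 0.03, 0.03, 0.03, 0.03], delta_pos=[[0, 0, 0], [0, 0, 0], [0, 0, 0], [0, 0, 0], [0, 0, 0], [0, 0, 0]], spin=[0, 0, 0, 0, 0, 0])

```text
time_s: 6.48
eef_pos: [0.5608, 0.2695, 0.0269]
orientation: [0.96, 0.281, 0.001, -0.0]
force: [0.2, 0.1, 5.8]
grip_width: 0.0371
grip_force: 60.8
```

Gripped. The tool can't tilt, so I'll use the pocket wall to pivot the cartridge in the pads: lift it 8 mm, then push along tool +x while the wall holds its lower edge.

>>> servo_tool(gripper=[0.03, 0.03, 0.03, 0.03, 0.03, 0.03, 0.03], delta_pos=[[0, 0, -0.005], [0, 0, -0.008], [0, 0, -0.008], [0.003, 0, -0.008], [0.006, 0, -0.008], [0.009, 0, -0.008], [0.009, 0, -0.008]], spin=[0, 0, 0, 0, 0, 0, 0])

```text
time_s: 7.35
eef_pos: [0.5629, 0.2716, 0.0324]
orientation: [0.959, 0.282, -0.007, 0.001]
force: [-13.7, -9.9, 8.0]
grip_width: 0.0374
grip_force: 61.4
```

```bash
python3 - <<'E'
from h import *
go([.5610,.2695,.027],32.8);print(manip.get_state()['torque'])
a=cams.camera("scene");b=cams.camera("wrist");cv2.imwrite("pics/s4.png",a);cv2.imwrite("pics/w4.png",b)
u,v=proj("scene",[[.56,.268,.04]])[0].astype(int);print(u,v)
cv2.imwrite("pics/m4.png",np.hstack([cv2.resize(a[v-50:v+50,u-50:u+50],(400,400),interpolation=cv2.INTER_CUBIC),cv2.resize(b[120:320,180:380],(400,400))]))
E
```

```text
t 7.35 pos [0.5629 0.2716 0.0324] az 32.73 F [-13.7  -9.9   8. ] w 0.0374
delta [-0.0027  0.0008  0.0055] spin -0.007
[-1.85408775  2.54068153 -0.06985035]
204 249
```

View pics/m4.png

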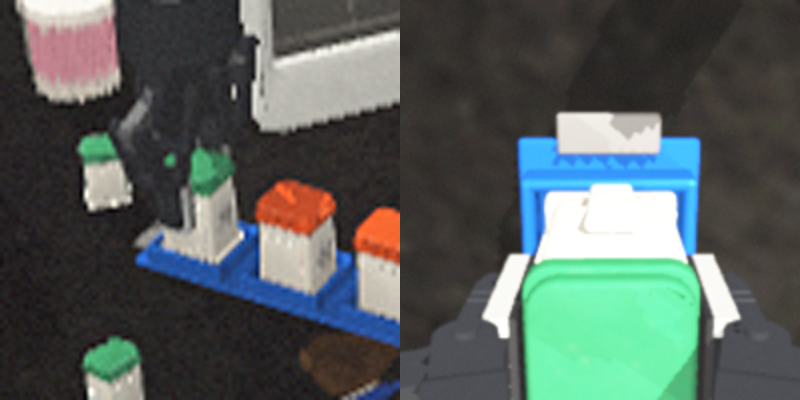

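The wrist crop shows the green cap gripped squarely over its pocket, and the scene crop shows the cartridge still in the pocket with little tilt. I'll push further.

>>> servo_tool(gripper=[0.03, 0.03, 0.03, 0.03, 0.03, 0.03], delta_pos=[[0.002, 0, 0], [0.004, 0, 0], [0.006, 0, 0], [0.008, 0, 0], [0.01, 0, 0], [0.01, 0, 0]], spin=[0, 0, 0, 0, 0, 0])

```text
time_s: 8.2
eef_pos: [0.5715, 0.2775, 0.033]
orientation: [0.959, 0.282, -0.006, 0.001]
force: [-15.6, -8.2, 11.3]
grip_width: 0.0374
grip_force: 63.5
```

```bash
python3 - <<'E'
from h import *
go([.5610,.2695,.027],32.8);print(manip.get_state()['torque'])
E
```

```text
t 8.2 pos [0.5715 0.2775 0.033 ] az 32.74 F [-15.6  -8.2  11.3] w 0.0374
delta [-0.013   0.001   0.0062] spin -0.006
[-1.64644269  2.76903283  0.00632965]
```

Force levelled off at about 18 N, so it is pivoting. My geometry estimate is about 20°. I'll lift and measure.

>>> servo_tool(gripper=[0.03, 0.03, 0.03, 0.03, 0.03, 0.03, 0.03], delta_pos=[[0.01, 0, -0.01], [0.008, 0, -0.03], [0, 0, -0.06], [0, 0, -0.1], [0, 0, -0.14], [0, 0, -0.14], [0, 0, -0.14]], spin=[0, 0, 0, 0, 0, 0, 0])

```text
time_s: 9.07
eef_pos: [0.5763, 0.2796, 0.1745]
orientation: [0.96, 0.282, 0.0, -0.0]
force: [-0.6, 0.1, -1.5]
grip_width: 0.0374
grip_force: 61.6
```

```bash
python3 - <<'E'
from h import *
go([.5610,.2695,.027],32.8);s=manip.get_state();X=s['eef_pos']
a=cams.camera("scene");b=cams.camera("wrist");cv2.imwrite("pics/s5.png",a);cv2.imwrite("pics/w5.png",b)
u,v=proj("scene",X)[0].astype(int);print(u,v)
cv2.imwrite("pics/m5.png",np.hstack([cv2.resize(a[v-40:v+60,u-50:u+50],(400,400),interpolation=cv2.INTER_CUBIC),cv2.resize(b[120:320,180:380],(400,400))]))
E
```

```text
t 9.07 pos [0.5763 0.2796 0.1745] az 32.7 F [-0.6  0.1 -1.5] w 0.0374
delta [-0.0185  0.0002  0.1475] spin -0.01
193 202
```

View pics/m5.png

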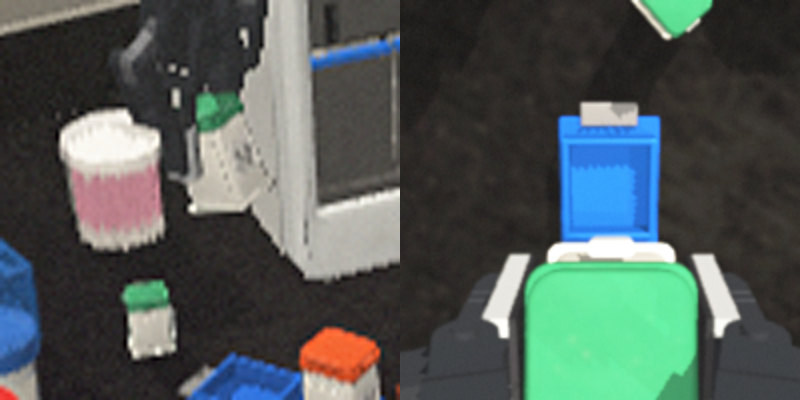

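The cartridge is clearly tilted, cap towards +x. To measure the angle well I'll hold it side-on nearer to the scene camera.

```bash
python3 - <<'E'
from h import *
go([.2,.42,.35],66)
E
```

```text
t 9.18 pos [0.5755 0.2794 0.1729] az 32.7 F [-1.5  1.5 -0.4] w 0.0371
delta [-0.2404 -0.3213 -0.1764] spin -3.33
```

>>> servo_tool(gripper=[0.03, 0.03, 0.03, 0.03, 0.03, 0.03, 0.03, 0.03, 0.03, 0.03], delta_pos=[[-0.03, -0.03, -0.05], [-0.24, -0.32, -0.175], [-0.24, -0.32, -0.175], [-0.24, -0.32, -0.175], [-0.24, -0.32, -0.175], [-0.24, -0.32, -0.175], [-0.24, -0.32, -0.175], [-0.24, -0.32, -0.175], [-0.24, -0.32, -0.175], [-0.24, -0.32, -0.175]], spin=[0, -3.3, -3.3, -3.3, -3.3, -3.3, -3.3, -3.3, -3.3, -3.3])

```text
time_s: 10.42
eef_pos: [0.2024, 0.4185, 0.3479]
orientation: [0.841, 0.542, -0.001, 0.001]
force: [-0.1, -0.1, -0.6]
grip_width: 0.0371
grip_force: 61.7
```

```bash
python3 - <<'E'
from h import *
go([.2,.42,.35],66);s=manip.get_state();X=s['eef_pos'];np.save("p6.npy",np.r_[X,s['orientation']])
a=cams.camera("scene");cv2.imwrite("pics/s6.png",a)
u,v=proj("scene",X)[0].astype(int);print(u,v)
cv2.imwrite("pics/m6.png",cv2.resize(a[v-45:v+45,u-50:u+50],(800,720)[:2],interpolation=cv2.INTER_CUBIC)[:600])
E
```

```text
t 10.43 pos [0.2024 0.4185 0.3479] az 65.61 F [-0.1 -0.1 -0.6] w 0.0371
delta [ 0.0004 -0.0028 -0.0021] spin -0.039
199 229
```

View pics/m6.png

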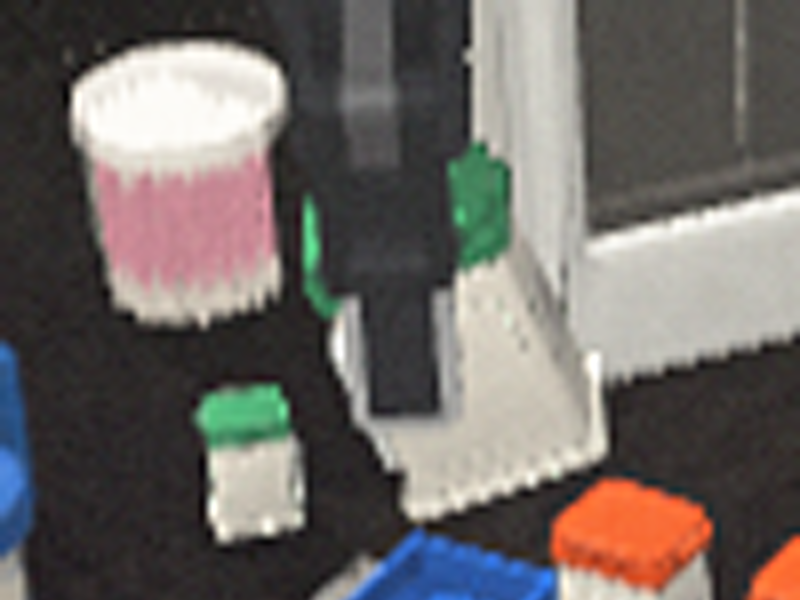

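The side view shows the near bottom edge running from crop (410,518) to (592,457), and the rear edge from (332,345) to (410,518). I'll compare these directions with projected edges for candidate tilts, using subpixel line fits.

```bash
cat > tilt.py <<'E'
from h import *
def frame(az,th):
    a=np.radians(az);t=np.radians(th);X=np.array([np.cos(a),np.sin(a),0]);Z=np.array([0,0,1.])
    return np.c_[X*np.cos(t)-Z*np.sin(t),np.cross(Z,X),X*np.sin(t)+Z*np.cos(t)]
def corners(P,az,th,gz=.019,h=.042):
    R=frame(az,th);G=P+np.array([0,0,gz])
    pts=np.array([[.022,.019,.057],[.022,.019,0],[-.022,.019,0],[-.022,.019,.057]])-[0,0,h]
    return pts@R.T+G
E
python3 - <<'E'
from tilt import *
p=np.load("p6.npy")
f=lambda q:np.array([149,184])+np.array(q)/8.
obs=lambda a,b:np.degrees(np.arctan2(*(f(b)-f(a))[::-1]))
print("obs rear",obs((332,345),(410,518)),"bottom",obs((410,518),(592,457)))
for th in(14,16,18,20,22,24):
    c=proj("scene",corners(p[:3],65.6,th));d=np.diff(c,axis=0);print(th,np.degrees(np.arctan2(d[:,1],d[:,0])).round(1),((c-[149,184])*8).round(0)[:3].tolist())
a=cv2.imread("pics/s6.png");m=cv2.inRange(cv2.cvtColor(a,cv2.COLOR_BGR2GRAY),85,255)
m[:218]=0;m[:,:190]=0;m[:,226:]=0;m[252:]=0
ys,xs=np.nonzero(m)
bot=[(x,ys[xs==x].max()) for x in range(202,222)];lef=[(xs[ys==y].min(),y) for y in range(228,246)]
g=cv2.cvtColor(a,cv2.COLOR_BGR2GRAY).astype(float)
def sub(line): return line
for nm,pts in(("bottom",bot),("left",lef)):
    print(nm,pts);v=cv2.fitLine(np.float32(pts),cv2.DIST_HUBER,0,.01,.01).ravel();print(np.degrees(np.arctan2(v[1],v[0])))
E
```

```text
obs rear 65.7309554728266 bottom -18.529340466543196
14 [  67.8  -15.4 -110.5] [[271.0, 306.0], [362.0, 530.0], [568.0, 474.0]]
16 [  65.5  -17.1 -112.8] [[270.0, 310.0], [370.0, 531.0], [573.0, 469.0]]
18 [  63.3  -18.8 -115. ] [[269.0, 314.0], [378.0, 532.0], [579.0, 464.0]]
20 [  61.   -20.5 -117.3] [[268.0, 318.0], [386.0, 532.0], [584.0, 458.0]]
22 [  58.8  -22.3 -119.5] [[267.0, 322.0], [394.0, 533.0], [589.0, 453.0]]
24 [  56.7  -24.  -121.7] [[267.0, 326.0], [403.0, 533.0], [594.0, 447.0]]
bottom [(202, np.int64(248)), (203, np.int64(251)), (204, np.int64(251)), (205, np.int64(247)), (206, np.int64(247)), (207, np.int64(247)), (208, np.int64(246)), (209, np.int64(246)), (210, np.int64(246)), (211, np.int64(245)), (212, np.int64(245)), (213, np.int64(245)), (214, np.int64(244)), (215, np.int64(244)), (216, np.int64(243)), (217, np.int64(243)), (218, np.int64(251)), (219, np.int64(251)), (220, np.int64(251)), (221, np.int64(251))]
-15.546869
left [(np.int64(190), 228), (np.int64(191), 229), (np.int64(191), 230), (np.int64(192), 231), (np.int64(192), 232), (np.int64(193), 233), (np.int64(193), 234), (np.int64(193), 235), (np.int64(193), 236), (np.int64(194), 237), (np.int64(195), 238), (np.int64(196), 239), (np.int64(196), 240), (np.int64(197), 241), (np.int64(197), 242), (np.int64(200), 243), (np.int64(199), 244), (np.int64(199), 245)]
62.033146
```

```bash
python3 - <<'E'
from tilt import *
S=np.array([.4858,-.370,0])
for az in(80,82,84):
    a=np.radians(az);H=np.array([np.cos(a),np.sin(a),0])
    L=S+.03*H+[0,0,.165];P=S-.055*H+[0,0,.207]
    print(az,((proj("top",[L,P,S+[0,0,.012]])-[360,185])*4+[400,0]).round(0).tolist())
    print(" scene",proj("scene",[L,P]).round(0).tolist())
t=cams.camera("top");cv2.imwrite("pics/t7.png",t)
for c in blobs(t,(0,0,60),(180,90,200),(380,195,424,250),50)[:2]:print(rect(onz("top",c[:,0],.012)))
s=cv2.imread("pics/s6.png")
cv2.imwrite("pics/m7.png",np.hstack([cv2.resize(t[195:245,380:450],(560,400),interpolation=cv2.INTER_CUBIC)]))
d=82;a=np.radians(d);H=np.array([np.cos(a),np.sin(a),0]);R=frame(d,np.degrees(.35))
F=S+.03*H+[0,0,.165]+.12*R[:,0]
g=F+R@np.array([.022+.001,0,.012+.001]);print("focus",F,"TCP target",g-[0,0,.019])
go(g-[0,0,.019],82)
E
```

```text
80 [[591.0, 135.0], [723.0, 152.0], [573.0, 150.0]]
 scene [[407.0, 162.0], [434.0, 144.0]]
82 [[590.0, 137.0], [723.0, 150.0], [573.0, 150.0]]
 scene [[407.0, 162.0], [433.0, 144.0]]
84 [[590.0, 138.0], [724.0, 147.0], [573.0, 150.0]]
 scene [[407.0, 162.0], [433.0, 144.0]]
(array([ 486.2, -370.3]), array([110.8, 111.3]), 80.7)
focus [ 0.50566344 -0.22866426  0.12385226] TCP target [ 0.50929075 -0.20285466  0.10917746]
t 10.53 pos [0.2025 0.4185 0.3482] az 65.57 F [-0.2  0.7 -0.6] w 0.0373
delta [-0.4384  0.5363  0.2397] spin -1.643
```

View pics/m7.png

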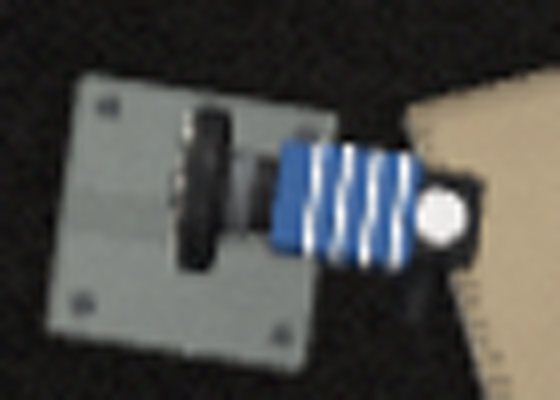

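The top crop shows the base plate, ring disc (front face about (184,189)), blue body and white post top at (440,215). Both ring and post sit about 15 mm further forward than I predicted, so the plate centre isn't the stand origin. I'll check numerically with the scene view.

```bash
python3 - <<'E'
from tilt import *
t=cv2.imread("pics/t7.png");s=cv2.imread("pics/s6.png")
print("lens top",onz("top",[[380+184/8,195+189/8]],.165),"post",onz("top",[[380+440/8,195+215/8]],.207))
c=blobs(t,(100,110,60),(125,255,255),(405,205,440,235),3);pts=np.vstack(c)[:,0];print("blue body",rect(onz("top",pts,.19)))
g=cv2.cvtColor(s,cv2.COLOR_BGR2GRAY)[144:184:1,388:436]
for r,row in zip(range(144,184),g): print(r,''.join("#" if v>190 else "+" if v>130 else "-" if v>70 else "." for v in row))
for y in(-.340,-.325): 
  a=np.radians(82);H=np.array([np.cos(a),np.sin(a),0]);L=np.array([.4885,y,.165]);R=frame(82,20)
  q=np.array([L+.032*(R[:,1]*np.cos(w)+R[:,2]*np.sin(w)) for w in np.arange(0,6.28,.05)]);q=proj("scene",q);print(y,proj("scene",L).round(1),q.min(0).round(1),q.max(0).round(1))
E
```

```text
lens top [[ 0.49170556 -0.32646552]] post [[ 0.47995345 -0.40748113]]
blue body (array([ 486.3, -378.3]), array([53.1, 41.7]), 88.3)
144 .............................-#+--+#++--+++-....
145 ..........................-+--+#++-+###+####-...
146 ..........................+##+--##+--+#+####+...
147 ........................++--##+--+#++--##-++-...
148 ......................--+#+--+#++--###----......
149 .....................----+#++--##+--+#+.-+......
150 .....................------+#+--+#+---+.-+......
151 ......................------+#++--++.-+.---.....
152 .......................-------+#-.-+.-+----.....
153 .........................-------+.-+.------.....
154 ..........+--+......--....----.-+.------.-+.....
155 .........-+++#+-....---.....-..-+----.-+.-+.....
156 .........-++++++-....---.......---.-+.-+.-+.....
157 .........-+++++++.....--....--.---.-+.-+.---....
158 .........-+-..-+#-.....-........-+.-+.------....
159 .........-+....-++-....--....-..-+.--------.....
160 ..........+..-..+++.....-.......-+------++-.....
161 ..........-----.-++.....--.....----.-+++++-.....
162 .........
[... 553 characters left out ...]
.-++++++-......-
173 .................................-++++++-......-
174 .................................-++++++-.....--
175 ................................-+++++++......--
176 ................................-+++++++......--
177 ................................-+++++++......--
178 ................................-++++++-......--
179 ................................-++++++-........
180 ................................-++++++-........
181 ................................-++++++..-......
182 ...............................-+++++++.........
183 ............................-..-+++++++.........
-0.34 [[407.3 162.5]] [400.6 152.5] [414.3 172.4]
-0.325 [[403.4 163.7]] [396.7 153.7] [410.3 173.6]
```

```bash
python3 - <<'E'
from tilt import *
sc=onz("scene",[[402.4,163.2]],.165)[0];print("scene lens",sc)
o1,d1=rays("scene",[[402.4,163.2]]);o2,d2=rays("top",[[403,218.6]])
A=np.c_[d1[0],-d2[0]];k=np.linalg.lstsq(A,o2-o1,rcond=None)[0];print(o1+k[0]*d1[0],o2+k[1]*d2[0])
d=81.7;L=np.array([.4905,-.3235,.165]);R=frame(d,np.degrees(.35));F=L+.12*R[:,0]
g=F+R@np.array([.023,0,.013]);T=g-[0,0,.019];print("focus",F,"TCP",T)
go(T+[0,0,.15],d)
E
```

```text
scene lens [ 0.4924018 -0.3247365]
[ 0.49286755 -0.32521557  0.16468868] [ 0.49178108 -0.32646961  0.164993  ]
focus [ 0.50677251 -0.21195598  0.12385226] TCP [ 0.5105349  -0.18616573  0.10917746]
t 10.53 pos [0.2025 0.4185 0.3482] az 65.57 F [-0.2  0.7 -0.6] w 0.0373
delta [-0.423   0.5305  0.0897] spin -1.613
```

>>> servo_tool(gripper=[0.03, 0.03, 0.03, 0.03, 0.03, 0.03, 0.03, 0.03, 0.03, 0.03], delta_pos=[[-0.02, 0.025, 0.005], [-0.06, 0.075, 0.015], [-0.11, 0.14, 0.03], [-0.16, 0.2, 0.04], [-0.21, 0.26, 0.05], [-0.26, 0.325, 0.06], [-0.31, 0.39, 0.07], [-0.355, 0.445, 0.08], [-0.39, 0.49, 0.085], [-0.423, 0.53, 0.09]], spin=[-0.3, -0.6, -0.9, -1.2, -1.4, -1.6, -1.6, -1.6, -1.6, -1.6])

```text
time_s: 11.78
eef_pos: [0.4705, -0.1085, 0.2683]
orientation: [0.757, 0.653, 0.0, -0.0]
force: [1.0, 0.1, 0.0]
grip_width: 0.0371
grip_force: 61.7
```

```bash
python3 - <<'E'
from h import *
go([.5125,-.1865,.1085],81.7)
E
```

```text
t 11.78 pos [ 0.4705 -0.1085  0.2683] az 81.55 F [1.  0.1 0. ] w 0.0371
delta [-0.071   0.0531  0.1598] spin -0.015
```

>>> servo_tool(gripper=[0.03, 0.03, 0.03, 0.03, 0.03], delta_pos=[[-0.03, 0.02, 0.02], [-0.06, 0.045, 0.05], [-0.06, 0.05, 0.08], [-0.06, 0.05, 0.08], [-0.06, 0.05, 0.08]], spin=[0, 0, 0, 0, 0])

```text
time_s: 12.4
eef_pos: [0.5109, -0.1723, 0.1897]
orientation: [0.757, 0.654, 0.0, 0.0]
force: [0.1, -0.5, -0.4]
grip_width: 0.0375
grip_force: 61.7
```

```bash
python3 - <<'E'
from h import *
go([.5125,-.1865,.1085],81.7)
E
```

```text
t 12.4 pos [ 0.5109 -0.1723  0.1897] az 81.66 F [ 0.1 -0.5 -0.4] w 0.0375
delta [-0.0138  0.0036  0.0812] spin -0.004
```

>>> servo_tool(gripper=[0.03, 0.03, 0.03, 0.03, 0.03, 0.03, 0.03], delta_pos=[[-0.003, 0.001, 0.03], [-0.008, 0.003, 0.06], [-0.014, 0.0035, 0.078], [-0.014, 0.0035, 0.081], [-0.014, 0.0035, 0.081], [-0.014, 0.0035, 0.081], [-0.014, 0.0035, 0.081]], spin=[0, 0, 0, 0, 0, 0, 0])

```text
time_s: 13.28
eef_pos: [0.5129, -0.1864, 0.1089]
orientation: [0.756, 0.654, 0.0, 0.001]
force: [-0.4, 0.2, -1.4]
grip_width: 0.0371
grip_force: 61.7
```

```bash
python3 - <<'E'
from tilt import *
go([.5125,-.1865,.1085],81.7);P=manip.get_state()['eef_pos']
t=cams.camera("top");s=cams.camera("scene");cv2.imwrite("pics/t8.png",t);cv2.imwrite("pics/s8.png",s)
for n,im in(("top",t),("scene",s)):
    u,v=proj(n,P)[0].astype(int)
    for c in blobs(im,(50,70,40),(88,255,255),(u-25,v-25,u+25,v+25),4): print(n,cv2.boundingRect(c),cv2.minAreaRect(c))
    for th in(16,20,24):
        R=frame(81.7,th);G=P+[0,0,.019]
        o=G+R@[-.025+.022,0,-.043]; q=np.array([[.022,.019,0],[.022,-.019,0],[-.022,.019,0],[.022,.019,.057],[.022,-.019,.057],[.022,.019,.062],[-.022,.019,.062],[.022,-.019,.062],[-.022,-.019,.062]])
        print(n,th,proj(n,q@R.T+o).round(1).tolist())
u,v=proj("scene",P)[0].astype(int);g=cv2.cvtColor(s,cv2.COLOR_BGR2GRAY)
print(u-26,v-26)
for r in range(v-26,v+28): print(r,''.join("G" if (int(p[1])>int(p[2])*1.35+8 and p[1]>p[0]) else "#" if p.mean()>150 else "+" if p.mean()>105 else "-" if p.mean()>60 else "." for p in s[r,u-26:u+30]))
E
```

```text
t 13.28 pos [ 0.5129 -0.1864  0.1089] az 81.71 F [-0.4  0.2 -1.4] w 0.0371
delta [-0.0002 -0.0004  0.0004] spin 0.001
top 16 [[349.1, 219.0], [350.6, 207.3], [362.9, 220.7], [346.8, 217.5], [348.3, 205.3], [346.5, 217.3], [361.0, 219.1], [348.1, 205.1], [362.5, 206.7]]
top 20 [[350.1, 219.1], [351.6, 207.4], [363.8, 220.8], [346.5, 217.5], [348.1, 205.3], [346.2, 217.3], [360.5, 219.0], [347.8, 205.1], [362.0, 206.6]]
top 24 [[351.1, 219.3], [352.6, 207.6], [364.6, 220.8], [346.3, 217.5], [347.9, 205.3], [345.9, 217.3], [359.9, 218.9], [347.4, 205.1], [361.5, 206.5]]
scene 16 [[358.9, 201.7], [352.1, 195.6], [372.2, 195.0], [355.5, 185.4], [348.6, 179.5], [355.1, 184.0], [368.9, 177.3], [348.3, 178.1], [361.7, 171.6]]
scene 20 [[359.9, 201.6], [353.1, 195.5], [373.0, 194.1], [355.2, 186.0], [348.4, 180.1], [354.8, 184.6], [368.3, 177.0], [348.0, 178.7], [361.2, 171.3]]
scene 24 [[360.9, 201.4], [354.1, 195.3], [373.8, 193.1], [355.1, 186.5], [348.2, 180.6], [354.6, 185.2], [367.8, 176.7], [347.7, 179.3], [360.7, 171.0]]
332 163
163 ++###########++++++++++++++++++++--------...........
[... 2537 characters left out ...]
+++++------------+++++++-+-++
206 +.........-+++++++++++++++++++++-----------+-+-++-++++++
207 +.........+++++++++++++++++++++------------+-++-+--+++++
208 +.........++++++++++++++++++++++-----------++-+-++++-+-+
209 +.........+++++++++++++++++++++-------------++-+-++-++--
210 +.........+++++++++++++++++++++-------------++++-+-+-+++
211 +.........++++++++++++++++++++++------------++++++++++-+
212 +........-++++++++++++++++++++++------------++++++++++++
213 +........-+++++++++++++++++++++-------------++++++++++++
214 +........-++++++++++++++++++++++-------------+++++++++++
215 +........-++++++++++++++++++++++-------------+++++++++++
216 +.........+++++++++++++++++++++--------------+++++++++++
```

The only visible part, the cartridge's front-bottom corner, is at scene (373,195) against a predicted (373,194), so position and tilt agree. I'll hold briefly and hand in.

>>> servo_tool(gripper=[0.03, 0.03, 0.03, 0.03], delta_pos=[[0, 0, 0], [0, 0, 0], [0, 0, 0], [0, 0, 0]], spin=[0, 0, 0, 0])

```text
time_s: 13.88
eef_pos: [0.5124, -0.1862, 0.1079]
orientation: [0.756, 0.654, -0.0, -0.0]
force: [0.3, 0.8, 0.0]
grip_width: 0.0374
grip_force: 61.7
```

```bash
python3 -c "
from plant import ticket
print(ticket.sign_off())"
```

```text
the job is handed in; nothing more can be done
None
```

I pressed the pedal to its stop and released it, then handed in at about 14 s with the green-capped cartridge held steady at the focus point, tilted an estimated 19° (±2°) of the 20° wanted. The arm hid most of the cartridge there, so its final position was checked on one visible corner only (within about 3 mm), and I took no picture of the pedal coming back up.

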